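# Seat the display tile at the shop counter

### The job

A sprung blue tile is being fitted into the dark wooden display frame on the shop counter. First take the amber jar off the tile and stand it upright on the middle of the green coaster; then slide the orange spacer, upright, down to the bottom of the one gap beside the tile that is wide enough for it, and let go of it. Finally press the tile down until it is fully home, flush with the frame, and finish while still holding it pressed down; leave the piggy bank, tape dispenser, remote control and stapler where they are.

Things in the scene. Friction and masses are not known exactly. Their poses are not given: they have to be found in the camera images.
- frame: Fixed dark wooden frame, 150 (x) x 210 (y) mm; origin: centre of its underside, on the counter. Bottom board 10 mm thick (the gaps' floor); end bars (inner faces at x = +-59 mm) rise to 26 mm, the frame's top. Tile at its centre; a side strip centred at y = +79 mm and one at -79. Each gap between tile and strip runs along x, open on top; the wide gap's centre line is 59 mm from the origin along y
- tile_top (a point): Centre of the top of the blue ceramic tile with a white border line, 110 (frame x) x 100 (frame y) mm, 15 mm thick with its backing; axes as the frame's. It rests on springs, its top 31 mm above the counter, 5 mm proud of the frame; pressed home it is at 26 mm, flush. It springs back up when let go
- tile (a joint): How far the tile is pressed down, m: 0 is up, 0.005 is fully home on its stop (flush with the frame). It starts to move at about 6 N and needs about 10 N to be fully home; the stop is rigid
- strip_thin: Fixed thin wooden side strip in the frame, 114 (x) x 22 (y) x 16 mm; origin: centre of its underside, 10 mm above the counter; on the frame's +y or -y side. The gap between it and the tile is the wide one, 18 mm: the spacer goes here
- strip_wide: Fixed wide wooden side strip in the frame, 114 x 40 x 16 mm, on the other side of the tile; origin: centre of its underside, 10 mm above the counter. The gap between it and the tile is only 9 mm: too narrow for the spacer
- spacer_grip (a point): Grip point of the loose orange spacer with black bands, a blade 56 mm long (its x), 14 thick (y), 70 high (z), about 70 g, standing upright on the counter. The point is on its vertical centre line, 50 mm above its foot; pinched here across its thickness, the fingers stay clear above the tile when it is in the gap. Its length goes along the gap, either way round
- jar_mid (a point): Centre, half-way up, of the loose closed amber glass jar with black lid, 52 mm in diameter, 85 mm high, about 0.18 kg, standing on the tile at the start; z is its axis
- coaster: Fixed round green coaster on the counter, 100 mm in diameter, 6 mm thick; origin: centre of its underside
- piggy: Bystander: loose pink winged piggy bank, about 72 wide x 85 x 80 mm high; origin: centre of its underside. Leave it alone
- tape: Bystander: loose black tape dispenser, 50 (x) x 130 (y) x 73 mm high; origin: centre of its underside. Leave it alone
- remote: Bystander: loose black remote control, 150 (x) x 45 x 18 mm; origin: centre of its underside. Leave it alone
- stapler: Bystander: loose red and black stapler, 135 (x) x 36 x 50 mm; origin: centre of its underside. Leave it alone
Not all that is in view belongs to the job. Of the things that look like the part that bears jar_mid, the middle-sized one is meant.

How it is judged:
On the way, in this order (a step that is already met when the one before it is completed fails the run):
1. the jar stands upright on the coaster, let go (horizontal distance between jar_mid and coaster below 0.027 m and z of jar_mid in the frame of coaster between 0.044 and 0.053 m and angle between jar_mid's own z axis and vertical below 0.1 rad and contact force between the fingers and jar below 0.1 N and linear speed of jar below 0.02 m/s), for 0.2 s.
2. the spacer stands on the floor of the wide gap, let go (all of step 1 and z of spacer_grip in the frame of frame between 0.054 and 0.064 m and (y of spacer_grip in the frame of frame between 0.048 and 0.07 m or y of spacer_grip in the frame of frame between -0.07 and -0.048 m) and horizontal distance between spacer_grip and strip_thin below 0.05 m and angle between spacer_grip's own z axis and vertical below 0.25 rad and contact force between the fingers and spacer below 0.1 N and linear speed of spacer below 0.02 m/s), for 0.2 s.
At the end, for the whole second after the job is handed in: Robot pressing the tile (over 4 N), tile flush within 1.5 mm; spacer let go in the wide gap, foot within 4 mm of its floor, within 0.25 rad of upright; jar let go, upright within 0.1 rad, axis within 27 mm of the coaster's centre; both at rest (all of step 2 and value of joint tile above 0.0035 m and contact force between any of the fingers, the arm and tile above 4 N); the arm keeps its last pose, push and grip.
It fails at once if the jar is tipped over (angle between jar_mid's own z axis and vertical above 0.6 rad).
It fails at once if the piggy is disturbed (moved over 30 mm) (distance of piggy from where it was at the start of the episode above 0.03 m).
It fails at once if the tape is disturbed (moved over 30 mm) (distance of tape from where it was at the start of the episode above 0.03 m).
It fails at once if the remote is disturbed (moved over 30 mm) (distance of remote from where it was at the start of the episode above 0.03 m).
It fails at once if the stapler is disturbed (moved over 30 mm) (distance of stapler from where it was at the start of the episode above 0.03 m).
It also fails if it takes over 64 s, if anything falls off the work surface, if the arm or the gripper's body presses on something with over 40 N, if the wrist force passes 120 N, or if a joint passes its speed limit or range.

### The arm

A 6-joint arm with a two-finger parallel gripper is mounted at the origin on the work surface. World frame = base frame: x ahead of the robot, y to its left, z up, the work surface at z = 0. Lengths are in m, angles in rad, forces in N, time in s.
With the tool pointing down it reaches from about 0.35 to 0.95 m from the base axis. Payload 17.4 kg.
Tool frame: the origin (TCP) lies midway between the tips of the shut fingers; the grasp point (between the pads) lies 19 mm behind it; z points along the fingers, y is the line along which they close (so a half turn about z gives the same grasp; the last joint's range is limited). The gripper opens to 93 mm and grips with 3 to 60 N. Pads are 15 mm wide; open, the fingers measure 128 mm over their backs; the gripper's body (75 mm by 188 mm) begins 65 mm behind the grasp point.
Start: joints at [1.252, 0.116, 1.442, -0, 1.584, -0.038], TCP at [0.187, 0.649, 0.219] pointing down, gripper open.
Joint ranges: [-2.83, 2.83], [-0.83, 2.19], [0.07, 2.5], [-1.14, 4.28], [0.01, 3], [-2.97, 2.97]. Speed limits (rad/s): [1.89, 1.89, 2.22, 3.14, 3.14, 3.14].

### API

Orientations are given as a unit quaternion [w, x, y, z].
In Python, from rig import readout, eyes, bot gives the robot as it stands.
- The arm moves only by the tool carry_out, never from a script. Its argument "moves" is a list of rows, each a list of 3 entries, a list of its own where there are three numbers: the opening, from -1 (shut) to 1 (fully open), then the shift along the world's x, y, z in m, then the turn about the world's z in degrees. A call has exactly 8 rows; each row shifts and turns the commanded pose from where the row before left it; what a row does not reach is not made up. A row lasts 1/10 s, in which the tool goes at most 50 mm and 8.59 degrees, less where a joint would pass 70% of its speed; a pose out of reach is approached as far as the arm can. A call with a gripper value outside its range is refused whole. The fingers move at their own pace and stop on an object; "grip_force" is the grip in N (left out, the last holds). Time passes only in rows, so rows that do not move let the fingers close, or fill a call up. It gives the time, the measured TCP pose, the force, the opening and the grip force at its end, in the units of the state.
- readout.get_obs(): the state, without advancing time (a new reading comes with each control period).
- eyes.read_camera(name): name is "side" or "top"; returns the picture (384x512x3 uint8, red, green, blue); there is no depth.
- eyes.camera_info(name): a dict with "mtx" (3x3 intrinsics, pixels), "rvec" (rotation vector, rad) and "tvec" (3), from world to camera coordinates, as OpenCV has them. Camera axes: x right, y down, z forward; pixel columns grow to the right and rows downward; lengths in m; the calibration is good to about 2 mm. A picture is of the moment at which its call begins. camera_info takes no time and is no camera call.
- bot.hand_in(): hands the job in; it is judged then, once.
The state is a dict: "t": time; "joint_positions": joint angles; "dq": joint speeds; "tau": joint torques, N m; "tcp_pos": TCP position; "tool_rot": TCP orientation; "ft_force": force on the tool from outside, world axes, zero at the start; "torque": the same for the moment, N m; "grip_width": finger opening in m; "finger_force": force on a finger pad.
Only numpy, scipy, OpenCV 4.12 (cv2) and the standard library are available. Lean on these libraries where they do the work, as an engineer would, in place of code of your own. Each camera call takes 0.05 s, during which the arm holds its last target. There are 200 camera calls.

## Working session

There is one attempt and no reset: what is moved stays moved. The work goes in short steps, Python scripts to look and compute and a tool call to move; the robot and the scene stay as the last step left them, time stands still between calls to the robot, and variables do not carry over. Pictures are saved under pics/ and viewed, at most 10 in all, crops included, and the job is handed in when it is done.

Besides the shell and the picture viewer there is one more tool, called after "Call:" as name(argument=value, ...), one argument or row to a line, values as JSON. carry_out: Moves the arm, as the interface text tells. Its arguments: {"type":"object","properties":{"moves":{"type":"array"},"grip_force":{"type":"number"}},"required":["moves"]}

```bash
mkdir -p pics; cat > h.py <<'E'
import numpy as np, cv2
from rig import readout, eyes, bot
def cam(n):
    i=eyes.camera_info(n); R=cv2.Rodrigues(np.array(i["rvec"],float))[0]
    return np.array(i["mtx"],float),R,np.array(i["tvec"],float).ravel()
def ray(n,u,v):
    K,R,t=cam(n); return -R.T@t, R.T@np.linalg.solve(K,[u,v,1.])
def onz(n,u,v,z):
    c,d=ray(n,u,v); return c+d*(z-c[2])/d[2]
def px(n,p):
    K,R,t=cam(n); q=K@(R@np.array(p,float)+t); return q[:2]/q[2]
def snap(n,f):
    im=cv2.cvtColor(np.array(eyes.read_camera(n)),cv2.COLOR_RGB2BGR); cv2.imwrite(f"pics/{f}.png",im); return im
E
python3 - <<'E'
from h import *
for n in("top","side"):
    snap(n,n+"0"); print(n,ray(n,256,192))
s=readout.get_obs(); print(s["t"],s["tcp_pos"],s["tool_rot"],s["grip_width"])
E
```

```text
top (array([3.76740352e-01, 8.10246627e-04, 1.11126955e+00]), array([ 0.21701768, -0.00588389, -0.97624691]))
side (array([0.36236389, 0.57041065, 0.80155597]), array([ 0.22426988, -0.59541797, -0.77148967]))
0.1 [0.18702616 0.64836743 0.21794641] [-9.07132449e-05  1.39949310e-01  9.90158516e-01 -5.43912029e-04] 0.09286529732555722
```

View pics/top0.png

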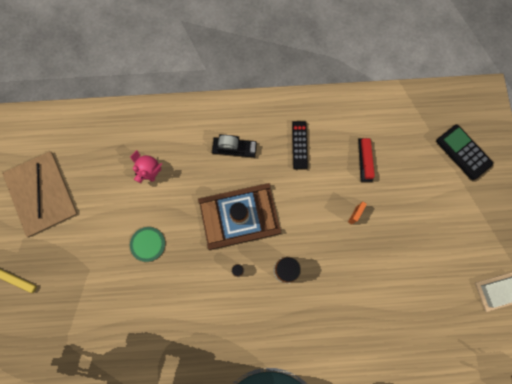

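View pics/side0.png

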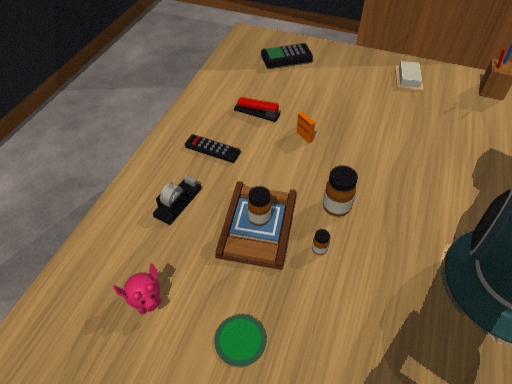

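The top view shows three amber jars with black lids: one on the tile at (240,212), a large one at (288,269) and a small one at (238,270). The middle-sized one stands on the tile, which matches the description. The coaster is at (148,244), the spacer at (358,213) and the frame at about (240,217).

```bash
python3 - <<'E'
from h import *
im=cv2.imread("pics/top0.png"); sd=cv2.imread("pics/side0.png")
a=cv2.resize(im[170:290,190:310],None,fx=4,fy=4,interpolation=cv2.INTER_CUBIC)
b=cv2.resize(sd[160:280,205:365],None,fx=2,fy=2,interpolation=cv2.INTER_CUBIC)
c=np.zeros((480,800,3),np.uint8); c[:,:480]=a; c[:240,480:]=b
e=cv2.resize(im[195:230,340:375],(240,240),interpolation=cv2.INTER_CUBIC); c[240:,480:720]=e
cv2.imwrite("pics/crop0.png",c)
hsv=cv2.cvtColor(im,cv2.COLOR_BGR2HSV); hs=cv2.cvtColor(sd,cv2.COLOR_BGR2HSV)
def blob(h,lo,hi,roi):
    m=cv2.inRange(h,lo,hi); k=np.zeros_like(m); x0,y0,x1,y1=roi; k[y0:y1,x0:x1]=m[y0:y1,x0:x1]
    cs=cv2.findContours(k,0,2)[0]; return max(cs,key=cv2.contourArea)
g=blob(hsv,(50,80,50),(90,255,255),(120,220,180,270)); (u,v),r=cv2.minEnclosingCircle(g); print("coaster",onz("top",u,v,.006),r)
g=blob(hs,(50,80,50),(90,255,255),(200,300,280,370)); e=cv2.fitEllipse(g); print("coaster side",onz("side",*e[0],.006))
bl=blob(hsv,(95,70,50),(125,255,255),(190,170,310,260)); (c0,wh,an)=cv2.minAreaRect(bl); 
print("tile",[onz("top",*p,.031)[:2].round(4) for p in cv2.boxPoints((c0,wh,an))],onz("top",*c0,.031))
bl=blob(hs,(95,70,50),(125,255,255),(205,160,310,280)); 
hull=cv2.approxPolyDP(cv2.convexHull(bl),6,True)[:,0]; print("tile side",[onz("side",*p,.031)[:2].round(4) for p in hull.astype(float)])
l=blob(hsv,(0,0,0),(180,255,45),(228,200,252,223)); (u,v),r=cv2.minEnclosingCircle(l); print("lid",u,v,r,onz("top",u,v,.116))
l=blob(hs,(0,0,0),(180,255,45),(245,183,275,205)); print("lid side bbox",cv2.boundingRect(l))
o=blob(hsv,(5,150,120),(18,255,255),(340,195,375,230)); rr=cv2.minAreaRect(o); print("spacer",rr,cv2.boxPoints(rr).round(1).tolist())
E
```

```text
coaster [0.49202117 0.30879706 0.006     ] 17.057371139526367
coaster side [0.493423   0.31252069 0.006     ]
tile [array([0.6017, 0.1071]), array([0.6179, 0.0056]), array([ 0.5083, -0.0112]), array([0.4929, 0.0883])] [0.55461425 0.04750296 0.031     ]
tile side [array([0.6178, 0.0072]), array([ 0.5109, -0.0102]), array([0.4951, 0.0877]), array([0.6002, 0.1043])]
lid 238.5 211.0 8.321758270263672 [0.55079181 0.04307976 0.116     ]
lid side bbox (249, 187, 21, 18)
spacer ((357.1751403808594, 212.59552001953125), (8.220294952392578, 25.139738082885742), 28.610462188720703) [[347.5, 221.6999969482422], [359.6000061035156, 199.60000610351562], [366.79998779296875, 203.5], [354.79998779296875, 225.60000610351562]]
```

View pics/crop0.png

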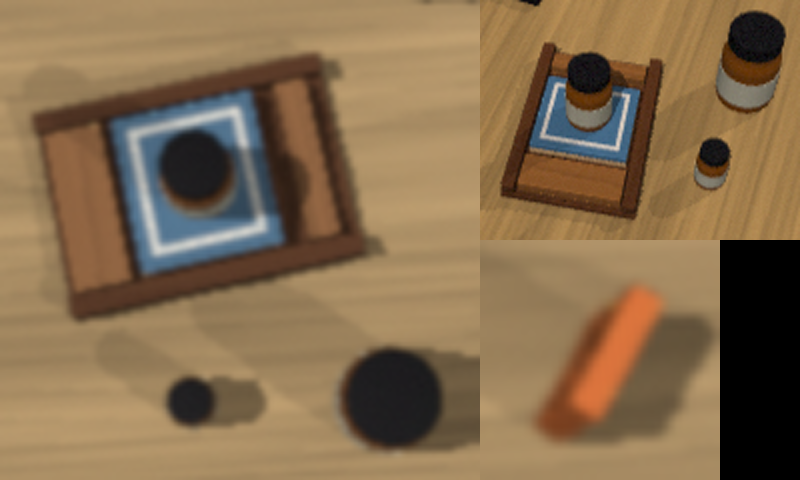

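The crop confirms it: the jar on the tile is the middle-sized one, between the large and small jars beside the frame. The thin strip and the wide gap are on the right, towards world -y. I'm moving over the jar now.

Call:
carry_out(
  moves=[
    [1,[0.023,-0.038,0],0],
    [1,[0.023,-0.038,0],0],
    [1,[0.023,-0.038,0],0],
    [1,[0.023,-0.038,0],0],
    [1,[0.023,-0.038,0],0],
    [1,[0.023,-0.038,0],0],
    [1,[0.023,-0.038,0],0],
    [1,[0.023,-0.038,0],0],
  ],
  grip_force=15,
)

```text
t: 0.9
tcp_pos: [0.3715, 0.3429, 0.2185]
tool_rot: [-0.0, 0.14, 0.99, -0.0]
ft_force: [0.9, 0.1, -0.0]
grip_width: 0.0931
finger_force: 0.0
```

```bash
python3 - <<'E'
from h import *
a=onz("top",364.8,202.7,.07);b=onz("top",356,221,.07)
print(a,b,(a+b)/2,np.linalg.norm(a-b),np.degrees(np.arctan2(*(a-b)[[1,0]])))
for dz in(0,.07):print(px("side",np.r_[((a+b)/2)[:2],dz]))
sd=cv2.cvtColor(cv2.imread("pics/side0.png"),cv2.COLOR_BGR2HSV)
m=cv2.inRange(sd,(5,180,120),(20,255,255));k=m[105:150,285:325]; c=max(cv2.findContours(k,0,2)[0],key=cv2.contourArea); print(cv2.boundingRect(c),[ (p+[285,105]).tolist() for p in cv2.approxPolyDP(cv2.convexHull(c),2,True)[:,0]])
for s in(1,-1):
  for z in (0,.07):
    m2=((a+b)/2)+s*(a-b)/2; m2[2]=z; print(px("side",m2))
print("lid",onz("top",238.75,211.75,.116), px("side",[.5515,.043,.116]))
E
```

```text
[ 0.5592539  -0.29833912  0.07      ] [ 0.51099132 -0.2686331   0.07      ] [ 0.53512261 -0.28348611  0.07      ] 0.056672083572036125 -31.61264927342657
[305.43448554 137.25534156]
[307.79643432 117.9715366 ]
(12, 6, 18, 32) [[301, 111], [314, 122], [310, 142], [297, 133], [298, 113]]
[298.72627681 131.85086473]
[300.7362321  112.54998978]
[312.30768765 142.79274551]
[315.03884548 123.53300211]
lid [0.54879039 0.04254244 0.116     ] [260.17836641 193.85304201]
```

Call:
carry_out(
  moves=[
    [1,[0.022,-0.0375,0],0],
    [1,[0.022,-0.0375,0],0],
    [1,[0.022,-0.0375,0],0],
    [1,[0.022,-0.0375,0],0],
    [1,[0.022,-0.0375,0],0],
    [1,[0.022,-0.0375,0],0],
    [1,[0.022,-0.0375,0],0],
    [1,[0.023,-0.0375,0],0],
  ],
)

```text
t: 1.7
tcp_pos: [0.5485, 0.0428, 0.2185]
tool_rot: [-0.0, 0.14, 0.99, 0.0]
ft_force: [-0.2, 0.4, 0.6]
grip_width: 0.0926
finger_force: 0.0
```

Call:
carry_out(
  moves=[
    [1,[0,0,0],0],
    [1,[0,0,-0.03],0],
    [1,[0,0,-0.03],0],
    [1,[0,0,-0.03],0],
    [1,[0,0,-0.03],0],
    [1,[0,0,-0.03],0],
    [1,[0,0,-0.01],0],
    [1,[0,0,0],0],
  ],
)

```text
t: 2.5
tcp_pos: [0.5473, 0.0449, 0.0576]
tool_rot: [-0.001, 0.14, 0.99, -0.0]
ft_force: [-0.3, 1.0, 0.7]
grip_width: 0.093
finger_force: 0.0
```

```bash
python3 - <<'E'
from h import *
a=snap("side","side1")
cv2.imwrite("pics/c1.png",cv2.resize(a[90:280,170:370],None,fx=3,fy=3))
E
```

```text
(no output)
```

View pics/c1.png

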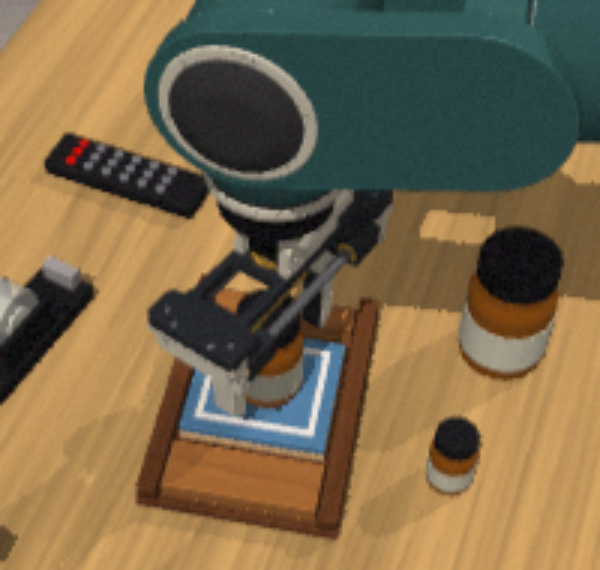

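The near finger is at crop (232,393) and the jar at (272,360). The jar is between the fingers and clear of the body, so I'm closing and lifting.

Call:
carry_out(
  moves=[
    [-1,[0,0,0],0],
    [-1,[0,0,0],0],
    [-1,[0,0,0],0],
    [-1,[0,0,0],0],
    [-1,[0,0,0],0],
    [-1,[0,0,0],0],
    [-1,[0,0,0],0],
    [-1,[0,0,0],0],
  ],
)

```text
t: 3.35
tcp_pos: [0.5482, 0.0446, 0.0588]
tool_rot: [0.0, 0.14, 0.99, 0.0]
ft_force: [-0.8, 2.5, 2.2]
grip_width: 0.0519
finger_force: 15.0
```

Call:
carry_out(
  moves=[
    [-1,[0,0,0.01],0],
    [-1,[0,0,0.015],0],
    [-1,[0,0,0.015],0],
    [-1,[0,0,0.015],0],
    [-1,[0,0,0.01],0],
    [-1,[0,0,0],0],
    [-1,[0,0,0],0],
    [-1,[0,0,0],0],
  ],
)

```text
t: 4.15
tcp_pos: [0.5478, 0.0446, 0.1229]
tool_rot: [-0.001, 0.14, 0.99, -0.0]
ft_force: [-0.3, -0.2, -1.7]
grip_width: 0.0515
finger_force: 15.0
```

Call:
carry_out(
  moves=[
    [-1,[-0.004,0.018,0],0],
    [-1,[-0.008,0.037,0],0],
    [-1,[-0.008,0.04,0],0],
    [-1,[-0.008,0.04,0],0],
    [-1,[-0.008,0.04,0],0],
    [-1,[-0.008,0.04,0],0],
    [-1,[-0.007,0.034,0],0],
    [-1,[-0.004,0.017,0],0],
  ],
)

```text
t: 4.95
tcp_pos: [0.492, 0.3127, 0.1228]
tool_rot: [-0.001, 0.139, 0.99, -0.0]
ft_force: [-0.4, -0.7, -1.7]
grip_width: 0.0514
finger_force: 15.0
```

Call:
carry_out(
  moves=[
    [-1,[0,0,0],0],
    [-1,[0,0,-0.02],0],
    [-1,[0,0,-0.025],0],
    [-1,[0,0,-0.02],0],
    [-1,[0,0,-0.01],0],
    [-1,[0,0,-0.005],0],
    [-1,[0,0,0],0],
    [-1,[0,0,0],0],
  ],
)

```text
t: 5.75
tcp_pos: [0.4936, 0.3106, 0.0446]
tool_rot: [0.0, 0.14, 0.99, 0.0]
ft_force: [0.1, 0.8, -2.5]
grip_width: 0.0521
finger_force: 15.0
```

```bash
python3 - <<'E'
from h import *
a=snap("side","side2")
cv2.imwrite("pics/c2.png",cv2.resize(a[250:384,160:330],None,fx=3,fy=3))
s=readout.get_obs(); print(s["tcp_pos"],s["ft_force"])
E
```

```text
[0.49360876 0.31064614 0.04470885] [ 0.48757811 -0.44170379 -1.7593371 ]
```

View pics/c2.png

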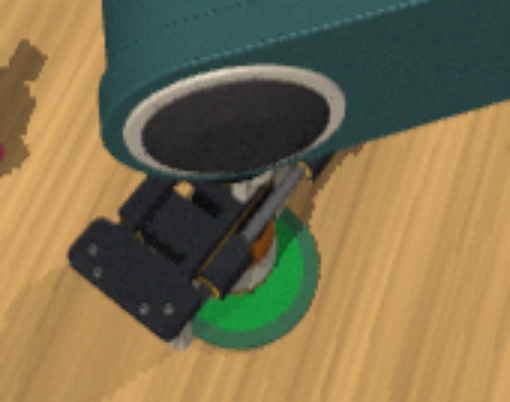

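The jar at crop (258,265) is hovering over the coaster centre at about (245,275), roughly 10 mm up. I'm lowering it the rest of the way.

Call:
carry_out(
  moves=[
    [-1,[0,0,-0.004],0],
    [-1,[0,0,-0.003],0],
    [-1,[0,0,-0.002],0],
    [-1,[0,0,-0.001],0],
    [-1,[0,0,-0.001],0],
    [-1,[0,0,0],0],
    [-1,[0,0,0],0],
    [-1,[0,0,0],0],
  ],
)

```text
t: 6.6
tcp_pos: [0.4932, 0.3106, 0.0338]
tool_rot: [0.0, 0.14, 0.99, 0.0]
ft_force: [-6.0, -3.1, 10.6]
grip_width: 0.0514
finger_force: 15.0
```

Call:
carry_out(
  moves=[
    [1,[0,0,0.001],0],
    [1,[0,0,0],0],
    [1,[0,0,0],0],
    [1,[0,0,0],0],
    [1,[0,0,0],0],
    [1,[0,0,0],0],
    [1,[0,0,0],0],
    [1,[0,0,0],0],
  ],
)

```text
t: 7.4
tcp_pos: [0.4931, 0.3106, 0.0336]
tool_rot: [-0.0, 0.14, 0.99, -0.0]
ft_force: [0.4, -1.3, -0.7]
grip_width: 0.093
finger_force: 0.0
```

Call:
carry_out(
  moves=[
    [1,[0,0,0.015],0],
    [1,[0,0,0.03],0],
    [1,[0,0,0.04],0],
    [1,[0,0,0.04],0],
    [1,[0,0,0.04],0],
    [1,[0,0,0.02],0],
    [1,[0,-0.02,0],0],
    [1,[0,-0.04,0],0],
  ],
)

```text
t: 8.2
tcp_pos: [0.493, 0.2513, 0.2205]
tool_rot: [0.001, 0.139, 0.99, 0.001]
ft_force: [-0.4, -0.6, 0.2]
grip_width: 0.0931
finger_force: 0.0
```

Call:
carry_out(
  moves=[
    [1,[0.003,-0.045,0],-8],
    [1,[0.003,-0.045,0],-8],
    [1,[0.003,-0.045,0],0],
    [1,[0.003,-0.045,0],0],
    [1,[0.003,-0.045,0],0],
    [1,[0.003,-0.045,0],0],
    [1,[0.003,-0.045,0],0],
    [1,[0.003,-0.045,0],0],
  ],
)

```text
t: 9.0
tcp_pos: [0.5167, -0.1113, 0.2201]
tool_rot: [0.001, 0.276, 0.961, 0.0]
ft_force: [1.1, 0.6, 0.3]
grip_width: 0.0933
finger_force: 0.0
```

```bash
python3 - <<'E'
from h import *
a=snap("side","side3"); t=snap("top","top3")
c=np.zeros((480,800,3),np.uint8)
c[:,:480]=cv2.resize(a[260:380,180:300],(480,480),interpolation=2); c[:320,480:]=cv2.resize(t[190:230,340:380],(320,320),interpolation=2)
cv2.imwrite("pics/c3.png",c)
hs=cv2.cvtColor(a,cv2.COLOR_BGR2HSV)
m=cv2.inRange(hs,(0,0,0),(180,255,45)); m[:,:200]=0;m[:280]=0;m[:,290:]=0
cs=cv2.findContours(m,0,2)[0]; print([cv2.boundingRect(q) for q in cs if cv2.contourArea(q)>60])
for z in(.07,.091): print(px("side",[.493,.3105,z]))
E
```

```text
[(224, 309, 27, 27)]
[239.37588337 326.27268478]
[238.98794954 321.68047466]
```

View pics/c3.png

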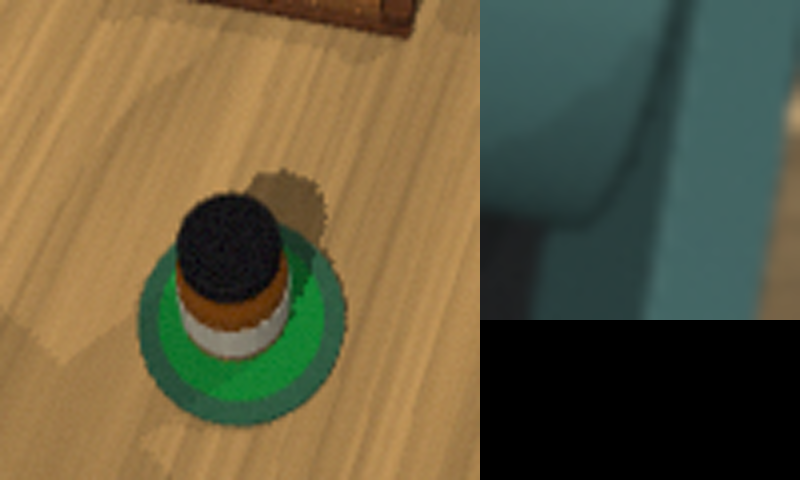

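The jar is upright on the coaster: its base is at about crop (234,306) and the coaster centre at (242,325), about 10 mm off. That is inside tolerance, so on to the spacer.

Call:
carry_out(
  moves=[
    [1,[0.003,-0.034,0],0],
    [1,[0.003,-0.034,0],0],
    [1,[0.003,-0.034,0],0],
    [1,[0.003,-0.034,-0.02],0],
    [1,[0.003,-0.034,-0.03],0],
    [1,[0.002,0,-0.03],0],
    [1,[0,0,0],0],
    [1,[0,0,0],0],
  ],
)

```text
t: 9.9
tcp_pos: [0.5343, -0.2788, 0.14]
tool_rot: [0.0, 0.276, 0.961, 0.0]
ft_force: [-0.0, 0.3, 0.2]
grip_width: 0.0933
finger_force: 0.0
```

```bash
python3 - <<'E'
from h import *
a=snap("side","side4")
s=readout.get_obs(); print(s["tcp_pos"])
c=cv2.resize(a[60:180,240:400],(800,600),interpolation=2)
q=px("side",[s["tcp_pos"][0],s["tcp_pos"][1],.07]); print(q,(q-[240,60])*5)
cv2.imwrite("pics/c4.png",c)
E
```

```text
[ 0.53465551 -0.27894714  0.14092688]
[307.49575041 119.05890504] [337.47875206 295.29452518]
```

View pics/c4.png

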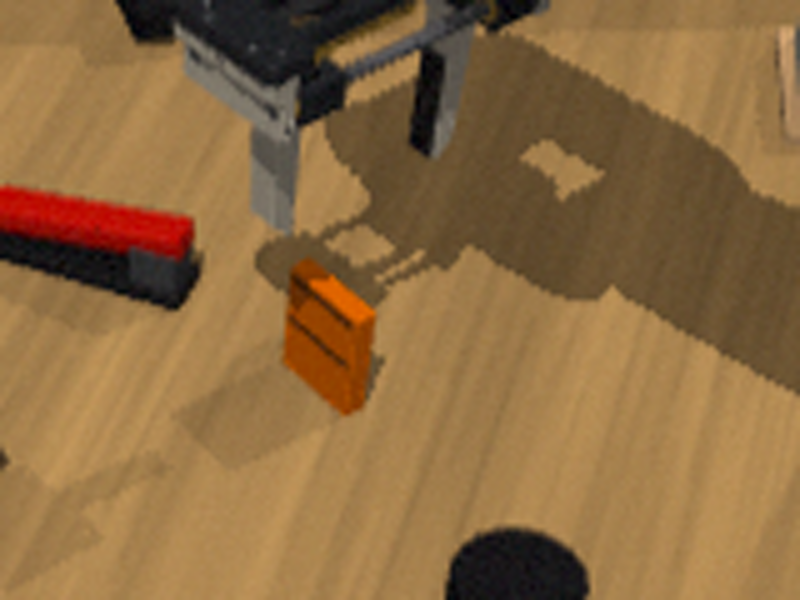

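The spacer's top is centred near crop (335,290), close to the predicted (337,295). I'm nudging -4 mm in y and descending.

Call:
carry_out(
  moves=[
    [1,[0,-0.004,-0.02],0],
    [1,[0,0,-0.03],0],
    [1,[0,0,-0.03],0],
    [1,[0,0,-0.02],0],
    [1,[0,0,-0.009],0],
    [1,[0,0,0],0],
    [1,[0,0,0],0],
    [1,[0,0,0],0],
  ],
)

```text
t: 10.75
tcp_pos: [0.5349, -0.2837, 0.0315]
tool_rot: [0.001, 0.276, 0.961, -0.0]
ft_force: [-0.0, -0.3, 0.1]
grip_width: 0.0928
finger_force: 0.0
```

Call:
carry_out(
  moves=[
    [-1,[0,0,0],0],
    [-1,[0,0,0],0],
    [-1,[0,0,0],0],
    [-1,[0,0,0],0],
    [-1,[0,0,0],0],
    [-1,[0,0,0],0],
    [-1,[0,0,0],0],
    [-1,[0,0,0],0],
  ],
)

```text
t: 11.55
tcp_pos: [0.5341, -0.2834, 0.0296]
tool_rot: [-0.0, 0.276, 0.961, 0.0]
ft_force: [0.4, 0.7, -0.5]
grip_width: 0.034
finger_force: 0.0
```

Call:
carry_out(
  moves=[
    [-1,[0,0,0],0],
    [-1,[0,0,0],0],
    [-1,[0,0,0],0],
    [-1,[0,0,0],0],
    [-1,[0,0,0],0],
    [-1,[0,0,0],0],
    [-1,[0,0,0],0],
    [-1,[0,0,0],0],
  ],
  grip_force=25,
)

```text
t: 12.35
tcp_pos: [0.534, -0.2834, 0.0296]
tool_rot: [-0.0, 0.276, 0.961, -0.0]
ft_force: [0.4, 0.3, 0.8]
grip_width: 0.014
finger_force: 25.0
```

Call:
carry_out(
  moves=[
    [-1,[0,0,0.015],0],
    [-1,[0,0,0.025],0],
    [-1,[0,0,0.025],0],
    [-1,[0,0,0.015],0],
    [-1,[0,0,0],8],
    [-1,[0,0,0],8],
    [-1,[0,0,0],8],
    [-1,[0,0,0],8],
  ],
)

```text
t: 13.15
tcp_pos: [0.534, -0.2834, 0.1101]
tool_rot: [0.0, -0.002, 1.0, -0.0]
ft_force: [0.1, 0.7, -0.6]
grip_width: 0.0137
finger_force: 25.0
```

Spacer gripped at 14 mm. With the jar gone, I'm measuring the frame and gap once more.

```bash
python3 - <<'E'
from h import *
t=snap("top","top5"); a=snap("side","side5")
def tile(im,n,roi,zs=.031):
    h=cv2.cvtColor(im,cv2.COLOR_BGR2HSV); x0,y0,x1,y1=roi
    m=cv2.inRange(h,(95,60,40),(125,255,255)); k=np.zeros_like(m); k[y0:y1,x0:x1]=m[y0:y1,x0:x1]
    c=max(cv2.findContours(k,0,1)[0],key=cv2.contourArea)[:,0].astype(float)
    P=np.array([onz(n,u,v,zs)[:2]*1000 for u,v in c],np.float32)
    r=cv2.minAreaRect(P); print(n,r, cv2.boxPoints(r).round(1).tolist())
tile(t,"top",(190,170,310,260)); tile(a,"side",(205,160,310,280))
c=np.zeros((600,800,3),np.uint8)
c[:,:]=cv2.resize(a[160:280,200:360],(800,600),interpolation=2)
c[:320,480:]=cv2.resize(t[175:255,205:285],(320,320),interpolation=2)
cv2.imwrite("pics/c5.png",c)
E
```

```text
top ((555.3482055664062, 47.176536560058594), (111.02957916259766, 101.6644058227539), 8.707742691040039) [[492.79998779296875, 89.0], [508.20001220703125, -11.5], [617.9000244140625, 5.300000190734863], [602.5, 105.80000305175781]]
side ((556.065185546875, 47.43803024291992), (110.16455078125, 103.3809814453125), 9.09783935546875) [[493.5, 89.80000305175781], [509.79998779296875, -12.300000190734863], [618.5999755859375, 5.099999904632568], [602.2999877929688, 107.19999694824219]]
```

View pics/c5.png

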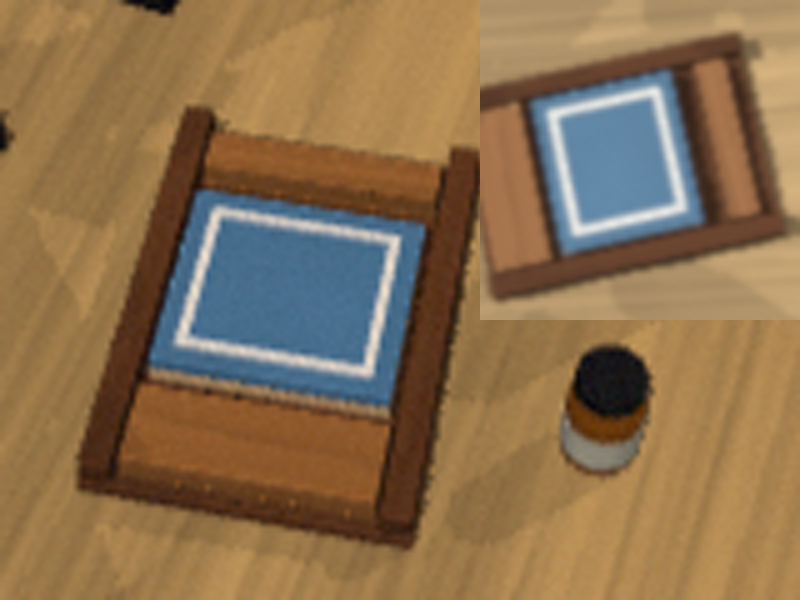

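The inset shows the wide gap on the right at about (698,150), and both cameras agree within 1 mm. The tile centre is (0.5557, 0.0473), yaw 8.9°, which puts the gap centre at (0.565, -0.011).

Call:
carry_out(
  moves=[
    [-1,[0.002,0.018,0],2],
    [-1,[0.005,0.04,0],2],
    [-1,[0.005,0.045,0],2],
    [-1,[0.005,0.045,0],2.7],
    [-1,[0.005,0.045,0],0],
    [-1,[0.005,0.045,0],0],
    [-1,[0.003,0.025,0],0],
    [-1,[0.001,0.0094,0],0],
  ],
)

```text
t: 14.05
tcp_pos: [0.5649, -0.008, 0.1099]
tool_rot: [0.0, -0.075, 0.997, 0.0]
ft_force: [0.0, -0.1, -0.9]
grip_width: 0.0142
finger_force: 25.0
```

Call:
carry_out(
  moves=[
    [-1,[0,0,0],0],
    [-1,[0,0,-0.015],0],
    [-1,[0,0,-0.015],0],
    [-1,[0,0,-0.01],0],
    [-1,[0,0,0],0],
    [-1,[0,0,0],0],
    [-1,[0,0,0],0],
    [-1,[0,0,0],0],
  ],
)

```text
t: 14.85
tcp_pos: [0.5654, -0.0111, 0.0702]
tool_rot: [0.0, -0.075, 0.997, -0.0]
ft_force: [0.9, -0.4, -0.2]
grip_width: 0.0139
finger_force: 25.0
```

```bash
python3 - <<'E'
from h import *
a=snap("side","side6")
P=np.array([readout.get_obs()["tcp_pos"] for _ in range(3)]); print(P.round(4),readout.get_obs()["tool_rot"],readout.get_obs()["ft_force"])
cv2.imwrite("pics/c6.png",cv2.resize(a[130:250,200:360],(800,600),interpolation=2))
E
```

```text
[[ 0.5653 -0.0111  0.0702]
 [ 0.5653 -0.0111  0.0702]
 [ 0.5653 -0.0111  0.0702]] [ 3.99938250e-04 -7.50630887e-02  9.97178704e-01 -7.26200974e-05] [0.39435874 0.04046238 0.02472526]
```

View pics/c6.png

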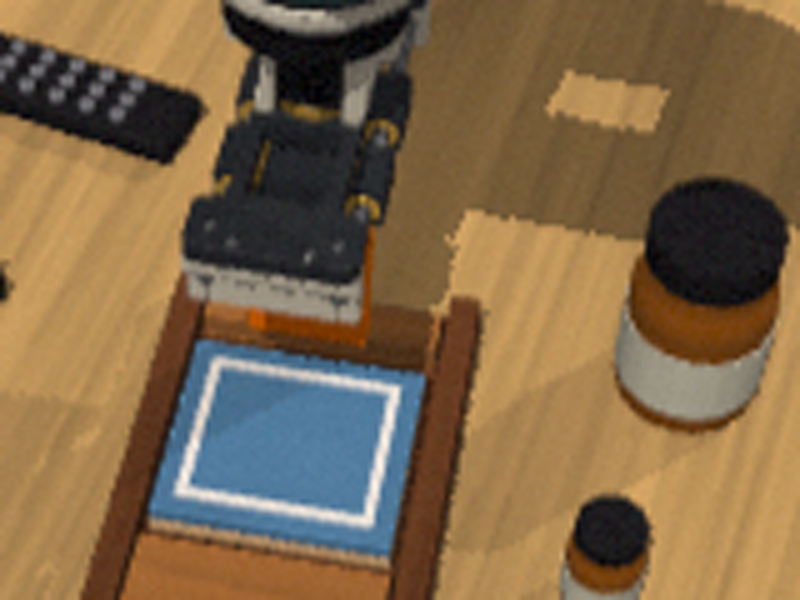

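The spacer's lower edge at crop (370,345) lines up over the wide gap. I'm descending gently and watching the force.

Call:
carry_out(
  moves=[
    [-1,[0,0,-0.004],0],
    [-1,[0,0,-0.004],0],
    [-1,[0,0,-0.004],0],
    [-1,[0,0,-0.003],0],
    [-1,[0,0,-0.002],0],
    [-1,[0,0,-0.001],0],
    [-1,[0,0,0],0],
    [-1,[0,0,0],0],
  ],
)

```text
t: 15.7
tcp_pos: [0.5651, -0.011, 0.0518]
tool_rot: [0.0, -0.075, 0.997, -0.0]
ft_force: [0.8, -0.1, -1.4]
grip_width: 0.0139
finger_force: 25.0
```

Foot at about 22 mm and no contact, so it is in the gap. Lowering to the floor (TCP about 0.0396).

Call:
carry_out(
  moves=[
    [-1,[0,0,-0.003],0],
    [-1,[0,0,-0.003],0],
    [-1,[0,0,-0.003],0],
    [-1,[0,0,-0.002],0],
    [-1,[0,0,-0.001],0],
    [-1,[0,0,0],0],
    [-1,[0,0,0],0],
    [-1,[0,0,0],0],
  ],
)

```text
t: 16.5
tcp_pos: [0.5651, -0.011, 0.0396]
tool_rot: [-0.0, -0.075, 0.997, 0.0]
ft_force: [-0.0, -0.3, -0.1]
grip_width: 0.0139
finger_force: 25.0
```

Call:
carry_out(
  moves=[
    [-1,[0,0,-0.0005],0],
    [-1,[0,0,-0.0005],0],
    [-1,[0,0,0],0],
    [0.2,[0,0,0],0],
    [0.2,[0,0,0],0],
    [0.2,[0,0,0],0],
    [0.2,[0,0,0],0],
    [0.2,[0,0,0],0],
  ],
)

```text
t: 17.3
tcp_pos: [0.565, -0.011, 0.0385]
tool_rot: [-0.0, -0.075, 0.997, 0.0]
ft_force: [0.3, 0.3, -0.1]
grip_width: 0.0493
finger_force: 0.0
```

Call:
carry_out(
  moves=[
    [0.2,[0,0,0],0],
    [0.2,[0,0,0],0],
    [0.2,[0,0,0.015],0],
    [0.2,[0,0,0.025],0],
    [0.2,[0,0,0.03],0],
    [0.2,[0,0,0.02],0],
    [0.2,[0,0,0],0],
    [0.2,[0,0,0],0],
  ],
)

```text
t: 18.1
tcp_pos: [0.5651, -0.011, 0.1292]
tool_rot: [0.0, -0.075, 0.997, -0.0]
ft_force: [0.3, -0.7, -0.7]
grip_width: 0.0554
finger_force: 0.0
```

Call:
carry_out(
  moves=[
    [-1,[0,0,0.03],0],
    [-1,[0,0,0.03],0],
    [-1,[0,0,0],0],
    [-1,[0,0,0],0],
    [-1,[0,0,0],0],
    [-1,[0,0,0],0],
    [-1,[0,0,0],0],
    [-1,[0,0,0],0],
  ],
)

```text
t: 18.9
tcp_pos: [0.5649, -0.011, 0.1881]
tool_rot: [-0.0, -0.075, 0.997, 0.0]
ft_force: [-1.4, 0.2, -0.6]
grip_width: 0.0008
finger_force: 0.0
```

```bash
python3 - <<'E'
from h import *
a=snap("side","side7"); c=cv2.resize(a[130:250,200:360],(800,600),interpolation=2); cv2.imwrite("pics/c7.png",c)
for z in(.08,.031):print((px("side",[.565,-.011,z])-[200,130])*5)
E
```

```text
[313.39268653 275.41016189]
[312.28143724 342.31073791]
```

View pics/c7.png

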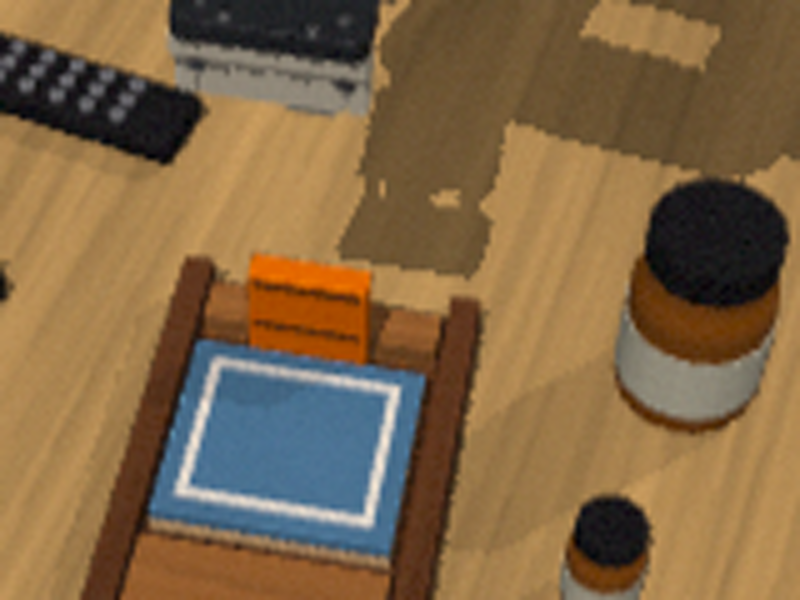

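The spacer stands upright in the wide gap with its top centre at crop (310,275), as predicted for z = 80 mm. Next I'm pressing the tile at its centre.

Call:
carry_out(
  moves=[
    [-1,[-0.003,0.018,0],0],
    [-1,[-0.003,0.02,0],0],
    [-1,[-0.003,0.02,-0.02],0],
    [-1,[0,0,-0.035],0],
    [-1,[0,0,-0.035],0],
    [-1,[0,0,-0.035],0],
    [-1,[0,0,-0.02],0],
    [-1,[0,0,0],0],
  ],
)

```text
t: 19.75
tcp_pos: [0.5544, 0.0469, 0.0406]
tool_rot: [-0.002, -0.075, 0.997, 0.0]
ft_force: [0.3, -0.3, -0.3]
grip_width: 0.0003
finger_force: 0.0
```

Call:
carry_out(
  moves=[
    [-1,[0,0,0],0],
    [-1,[0,0,-0.004],0],
    [-1,[0,0,-0.003],0],
    [-1,[0,0,-0.002],0],
    [-1,[0,0,-0.002],0],
    [-1,[0,0,-0.002],0],
    [-1,[0,0,0],0],
    [-1,[0,0,0],0],
  ],
)

```text
t: 20.55
tcp_pos: [0.5562, 0.047, 0.0311]
tool_rot: [0.0, -0.075, 0.997, 0.0]
ft_force: [-2.9, -0.3, 5.9]
grip_width: 0.0004
finger_force: 3.0
```

Call:
carry_out(
  moves=[
    [-1,[0,0,-0.001],0],
    [-1,[0,0,-0.001],0],
    [-1,[0,0,-0.001],0],
    [-1,[0,0,-0.001],0],
    [-1,[0,0,-0.001],0],
    [-1,[0,0,0],0],
    [-1,[0,0,0],0],
    [-1,[0,0,0],0],
  ],
)

```text
t: 21.35
tcp_pos: [0.5562, 0.047, 0.0264]
tool_rot: [0.0, -0.075, 0.997, -0.0]
ft_force: [-3.8, -0.5, 10.5]
grip_width: 0.0005
finger_force: 4.7
```

Call:
carry_out(
  moves=[
    [-1,[0,0,-0.0005],0],
    [-1,[0,0,0],0],
    [-1,[0,0,-0.0005],0],
    [-1,[0,0,0],0],
    [-1,[0,0,0],0],
    [-1,[0,0,0],0],
    [-1,[0,0,0],0],
    [-1,[0,0,0],0],
  ],
)

```text
t: 22.15
tcp_pos: [0.5563, 0.047, 0.0262]
tool_rot: [0.0, -0.075, 0.997, -0.0]
ft_force: [-9.8, 0.6, 18.7]
grip_width: -0.0001
finger_force: 9.2
```

The tile is on its stop: the force rose to 18.7 N with only 0.2 mm of movement. I'm checking numerically that the jar and spacer haven't moved, then handing in.

```bash
python3 - <<'E'
from h import *
a=snap("side","side8")
for f in("side3","side7","side8"):
    h=cv2.cvtColor(cv2.imread(f"pics/{f}.png"),cv2.COLOR_BGR2HSV)
    m=cv2.inRange(h,(0,0,0),(180,255,45))[300:345,215:260]; o=cv2.inRange(h,(5,180,120),(20,255,255))[175:210,245:280]
    print(f,cv2.boundingRect(m),cv2.boundingRect(o))
s=readout.get_obs(); print(s["t"],s["tcp_pos"],s["ft_force"])
print(bot.hand_in())
E
```

```text
side3 (9, 9, 27, 27) (0, 13, 35, 11)
side7 (9, 9, 27, 27) (1, 6, 33, 22)
side8 (9, 9, 27, 27) (7, 12, 3, 1)
22.2 [0.55628841 0.04698418 0.02618346] [-8.85896652 -0.67912449 18.86101485]
the job is handed in; nothing more can be done
None
```

I handed the job in at 22.2 s with the tile held flush on its stop at about 19 N, the jar upright on the coaster (about 10 mm off centre) and the spacer let go in the wide gap; the arm hid the spacer in the final check, and no verdict came back.

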